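# Let the weighted glue press down off its ratchet

### The job

The weighted plate of the glue press is hung up on its ratchet winch over the freshly glued stack. Flick the pawl's release lever all the way over to the back, take the weight on the crank just until the sprung pawl jumps clear of the ratchet wheel, then ease the drum back under your hand until the plate rests with its whole weight on the stack, and let go. Never let the winch run away, do not force the lever or wind the stop collar up against the head, and leave the stack and the other things on the bench where they are.

Things in the scene. Friction and masses are not known exactly. Their poses are not given: they have to be found in the camera images.
- press: Glue press: dark green cast frame fixed to the bench, base 260 x 170 x 18 mm, column 52 mm wide and 290 mm tall at its back. Origin: on the bench straight under the ram. z up, -x its front (to the robot), +y the side with ratchet wheel and pawl, -y the crank side. Winch shaft along y at x = -50, z = 225 mm between cheek plates (to y = +-39, z = 285, x = -90 to 30). Bed top z = 28 mm.
- drum (a joint): Winch drum angle (ratchet wheel and crank turn with it), rad. Grows as the plate is wound up (crank handle, in front of the shaft, going down); about 0 with the plate on the stack, starts hung on a tooth at about 1.21, the plate 26 mm up (15 teeth, 0.419 apart). At 1.33 the ram's stop collar strikes the head: stay below 1.32. The weight turns it back: 6 to 13 N straight down on the handle hold it.
- grip: Crank handle: black sleeve, 26 mm thick, 100 mm long, free to spin. Origin: its middle, on its axis, which is along the press's y, at y = -111 mm (crank arm at y = -47 to -56). It swings about the shaft at 95 mm: x = -50 - 95 cos e, z = 225 + 95 sin e, with e = 0.80 rad minus the drum angle. The weight drives it up: press it down and let it rise from above.
- lever (a joint): Angle of the pawl's release lever, rad: 0 = hold (leaning 0.35 rad to the press's front), 0.70 = release (0.35 rad to its back), firm stops at both. It stays where it is put; moving it takes about 3 to 6 N at the knob. It turns about the pawl pin, along y at x = -8, z = 269 mm in the press frame.
- lever_knob: Black ball knob, 20 mm across, at the tip of the release lever. Origin: its centre, 50 mm from the pawl pin, at y = 64.5 mm in the press frame; at the start about x = -25, z = 316 mm. Free in front, above and on its +y side. Push it with a fingertip: total finger force on it, squeezing included, below 20 N.
- pawl (a joint): Pawl angle relative to the lever, rad; sprung towards -0.2. Lever plus pawl angle is 0 in the wheel, 0.4 to 0.5 clear of it. With the lever at release the loaded tooth still traps the pawl (about -0.7) until the drum is wound about 0.04 to 0.06 rad further up; then it jumps out (about -0.25).
- pawl_tip (a point): Tip of the steel pawl, the 42 mm long strut above the ratchet wheel: 34 mm from the shaft's axis when in the wheel, 50 mm or more when clear.
- shaft (a point): Centre of the ratchet wheel (76 mm across, 10 mm thick) on the shaft's axis.
- ram: The hanging weight: square bar with a cast weight and a square steel press plate, 92 x 92 mm, about 3.6 kg in all, hung by its lug on a roller of the drum. Origin: centre of the plate's underside, z = 68 mm when it rests on the stack.
- work: The glued stack on the bed under the plate, not fastened: red sheets between two plywood cauls, 72 x 100 x 40 mm. Origin: centre of its underside.
- tin: Bystander: glue tin, 72 mm across, 85 mm tall, standing at the press's left. Origin: centre of its underside.
- cutter: Bystander: yellow knife, 125 x 20 x 12 mm, lying by the press's base. Origin: centre of its underside.
- gluestick: Bystander: blue glue stick, 22 mm thick, 98 mm long, lying in front of the press. Origin: at one end of it, on the bench.
- hammer: Bystander: hammer, 280 mm long, lying at the robot's right. Origin: under its middle.
Mind the look-alikes: they are no part of the job. Of the things like the work, leave any that is green or purple; of the rest the larger one is meant.

How it is judged:
By the outcome, as a careful person would: the job done as asked, in the order asked, and still so for the second after the job is handed in, with the robot touching nothing.
It also fails if it takes over 61 s, if anything falls off the work surface, if the arm or the gripper's body presses on something with over 40 N, if the wrist force passes 120 N, or if a joint passes its speed limit or range.

### The arm

A 6-joint arm with a two-finger parallel gripper is mounted at the origin on the work surface. World frame = base frame: x ahead of the robot, y to its left, z up, the work surface at z = 0. Lengths are in m, angles in rad, forces in N, time in s.
With the tool pointing down it reaches from about 0.375 to 0.9 m from the base axis. Payload 3.1 kg.
Tool frame: the origin (TCP) lies on the centre line of the jaws, within the pads' length; the fingertips stand 19 mm ahead of it and the grasp point (between the pads) is the TCP; z points along the fingers, y is the direction in which the jaws open and shut (so a half turn about z gives the same grasp; the last joint's range is limited). The gripper opens to 85 mm and grips with 20 to 120 N. Pads are 22 mm wide; open, the fingers measure 114 mm over their backs; the gripper's body (76 mm by 85 mm) begins 54 mm behind the grasp point. The pads swing forward as they close: fully open they stand 13 mm farther back than shut.
Start: joints at [-1.448, 0.527, 1.433, -0, 1.181, -0.178], TCP at [0.185, -0.597, 0.25] pointing down, gripper open.
Joint ranges: [-3.08, 3.08], [-0.75, 2.2], [0.22, 2.44], [-1.43, 4.57], [0, 2.65], [-2.85, 2.85]. Speed limits (rad/s): [2.79, 2.79, 3.14, 3.14, 3.14, 3.14].

### API

Orientations are given as a unit quaternion [x, y, z, w].
In Python, from station import manip, imaging, workorder gives the robot as it stands.
- The arm moves only by the shell command python3 -m creep 'ROWS' [FORCE]. ROWS is a JSON object of lists of equal length, an entry for each row: "claw": the finger opening in cm, from 0 to 8.54; "dp": the shift along the tool's x, y, z in cm, a list of three; "roll": the turn about the tool's z in rad. In form: {"claw": [claw, ...], "dp": [[dx, dy, dz], ...], "roll": [roll, ...]}. A call has 1 to 12 rows; each row is the pose to reach, as a shift and turn from the pose commanded when the call began, along the tool's axes at that moment; what a row does not reach only later rows make up. A row lasts 1/10 s, in which the tool goes at most 50 mm and 8.59 degrees, less where a joint would pass 70% of its speed; a pose out of reach is approached as far as the arm can. A call with a gripper value outside its range is refused whole. The fingers move at their own pace and stop on an object; FORCE is the grip in N (left out, the last holds). Time passes only in rows, so rows that repeat a pose let the fingers close. It gives the time, the measured TCP pose, the force and the opening at its end, in the units of the state.
- manip.sense(): the state, without advancing time (a new reading comes with each control period).
- imaging.snapshot(name): name is "scene" or "top" or "wrist"; returns a dict with "image" (384x512x3 uint8, red, green, blue), "z_map" (384x512 float32, m along the optical axis (not along the pixel's ray), 0 where there is no reading), "vfov" (degrees; the focal length in pixels is half the picture's height over the tangent of half this angle, whatever the lens; pixels are square), "cx", "cy" (the principal point, pixels), "dist" ([k1, k2, p1, p2, k3] as OpenCV has them; the pictures are not rectified), "R" (3x3) and "t" (3): a world point X has camera coordinates R X + t. Camera axes: x right, y down, z forward; pixel columns grow to the right and rows downward; lengths in m; the calibration is good to about 2 mm. A picture is of the moment at which its call begins.
- workorder.sign_off(): hands the job in, once; it reports no verdict.
The state is a dict: "t": time; "q": joint angles; "qd": joint speeds; "tau": joint torques, N m; "tcp_pos": TCP position; "tool_rot": TCP orientation; "force": force on the tool from outside, world axes, zero at the start; "ft_torque": the same for the moment, N m; "finger_gap": opening from 0.0 (shut) to 1.0 (fully open).
Only numpy, scipy, OpenCV 4.12 (cv2) and the standard library are available. Lean on these libraries where they do the work, as an engineer would, in place of code of your own. Each camera call takes 0.05 s, during which the arm holds its last target.

## Working session

There is one attempt and no reset: what is moved stays moved. The work goes in short steps, Python scripts to look and compute and a shell command to move; the robot and the scene stay as the last step left them, time stands still between calls to the robot, and variables do not carry over. Pictures are saved under pics/ and viewed, and the job is handed in when it is done.

```bash
ls -la; mkdir -p pics; cat > h.py <<'E'
import numpy as np, cv2
from station import manip, imaging, workorder
def snap(n,f=None):
    s=imaging.snapshot(n)
    if f: cv2.imwrite('pics/'+f,s['image'][:,:,::-1])
    return s
def K(s):
    h=s['image'].shape[0]; f=h/2/np.tan(np.radians(s['vfov'])/2)
    return np.array([[f,0,s['cx']],[0,f,s['cy']],[0,0,1.]])
def und(s,uv):
    return cv2.undistortPoints(np.array(uv,float).reshape(-1,1,2),K(s),np.array(s['dist'],float)).reshape(-1,2)
def onplane(s,uv,z):
    R=np.array(s['R']);t=np.array(s['t']);n=und(s,uv)
    d=np.c_[n,np.ones(len(n))]@R; o=-R.T@t
    return o+d*((z-o[2])/d[:,2])[:,None]
def depthpts(s,uv):
    R=np.array(s['R']);t=np.array(s['t']);uv=np.array(uv).reshape(-1,2);n=und(s,uv)
    z=s['z_map'][uv[:,1].astype(int),uv[:,0].astype(int)]
    return (np.c_[n,np.ones(len(n))]*z[:,None]-t)@R
def cloud(s):
    h,w=s['z_map'].shape
    v,u=np.mgrid[0:h,0:w]
    return depthpts(s,np.c_[u.ravel(),v.ravel()]).reshape(h,w,3)
def proj(s,X):
    p,_=cv2.projectPoints(np.array(X,float).reshape(-1,3),cv2.Rodrigues(np.array(s['R'],float))[0],np.array(s['t'],float),K(s),np.array(s['dist'],float))
    return p.reshape(-1,2)
E
python3 - <<'E'
from h import *
for n in ('scene','top','wrist'):
    s=snap(n,n+'0.png'); R=np.array(s['R']);print(n,s['vfov'],s['cx'],s['cy'],s['dist'],-R.T@s['t'],R[2])
print(manip.sense())
E
```

```text
total 12
drwxr-xr-x  3 agent agent 4096 Dec  6 07:21 .
drwxr-xr-x 23 root  root  4096 Dec  6 07:21 ..
drwxr-xr-x  2 agent agent 4096 Dec  6 07:21 pics
scene 43.123660507898094 249.2593453953859 186.56209828432912 [-0.19274099  0.          0.          0.          0.        ] [1.40253158 0.58893895 1.1115623 ] [-0.59111994 -0.47297122 -0.65335706]
top 52.135941779336136 251.436261661907 191.2319326511719 [-0.03622089  0.          0.          0.          0.        ] [ 0.4318347  -0.07266551  1.15601059] [ 0.11144564  0.01439202 -0.99366631]
wrist 70.95839675773055 254.3129197849856 196.4625639827045 [-0.03637935  0.          0.          0.          0.        ] [ 0.25083645 -0.57576156  0.37208078] [-0.25684197 -0.07835824 -0.96327161]
{'t': 0.15, 'q': array([-1.44849353e+00,  5.28260216e-01,  1.43362445e+00,  2.55214804e-05,
        1.18139284e+00, -1.78504525e-01]), 'qd': array([-0.00252544, -0.00261968, -0.00472601, -0.00105989, -0.00045375,
       -0.00021322]), 'tau': array([ 7.71463492e-04, -4.42742801e+01, -1.78275114e+01, -2.30262203e-04,
        5.58174070e-03,  4.24922604e-06]), 'tcp_pos': array([ 0.18514924, -0.59639994,  0.24954849]), 'tool_rot': array([ 9.88711051e-01,  1.49832397e-01,  3.54664639e-05, -8.41762179e-04]), 'force': array([-0.56592008, -0.04162007,  0.65384569]), 'ft_torque': array([-0.00289672,  0.03406576,  0.0068693 ]), 'finger_gap': 1.000179989128471}
```

View pics/scene0.png

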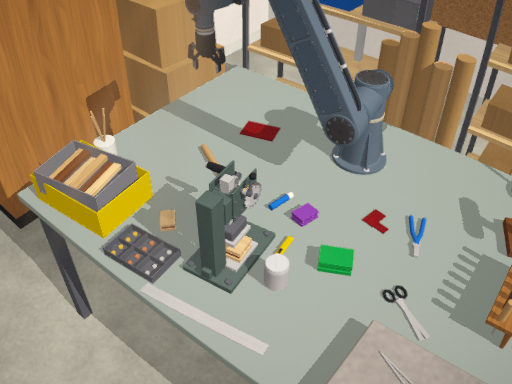

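View pics/top0.png

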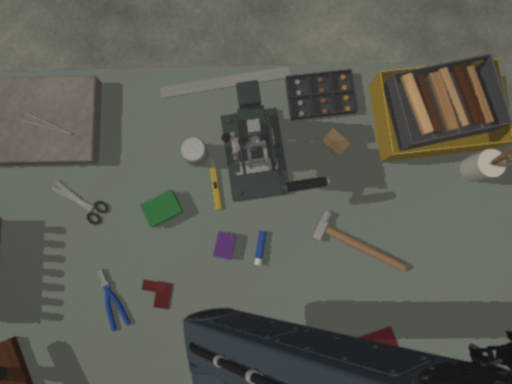

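The press is at about (230,225) in the scene view and (255,150) in the top view, with the crank handle at (306,184) top. I'll zoom in and measure.

```bash
python3 - <<'E'
from h import *
s=snap('top'); im=s['image'][:,:,::-1]
c=im[70:210,150:350]; cv2.imwrite('pics/topz.png',cv2.resize(c,None,fx=4,fy=4,interpolation=cv2.INTER_CUBIC))
P=cloud(s)
z=P[...,2]
v=np.clip(z/0.35*255,0,255).astype(np.uint8)[70:210,150:350]
cv2.imwrite('pics/topd.png',cv2.resize(cv2.applyColorMap(v,cv2.COLORMAP_JET),None,fx=4,fy=4,interpolation=cv2.INTER_NEAREST))
s2=snap('scene'); im=s2['image'][:,:,::-1]
cv2.imwrite('pics/scz.png',cv2.resize(im[150:300,160:310],None,fx=4,fy=4,interpolation=cv2.INTER_CUBIC))
np.savez('c0.npz',Pt=P,Ps=cloud(s2))
for uv in [(247,95),(306,184),(225,137),(257,183),(250,125),(193,145),(330,200)]:
    print(uv,P[uv[1],uv[0]].round(4))
E
```

```text
(247, 95) [ 0.7503 -0.0525  0.291 ]
(306, 184) [ 0.555  -0.1927  0.201 ]
(225, 137) [ 0.6433 -0.0049  0.3281]
(257, 183) [ 0.5827 -0.0727  0.0237]
(250, 125) [ 0.6777 -0.0587  0.2981]
(193, 145) [0.6832 0.104  0.0885]
(330, 200) [ 0.5325 -0.2878 -0.0013]
```

View pics/topz.png

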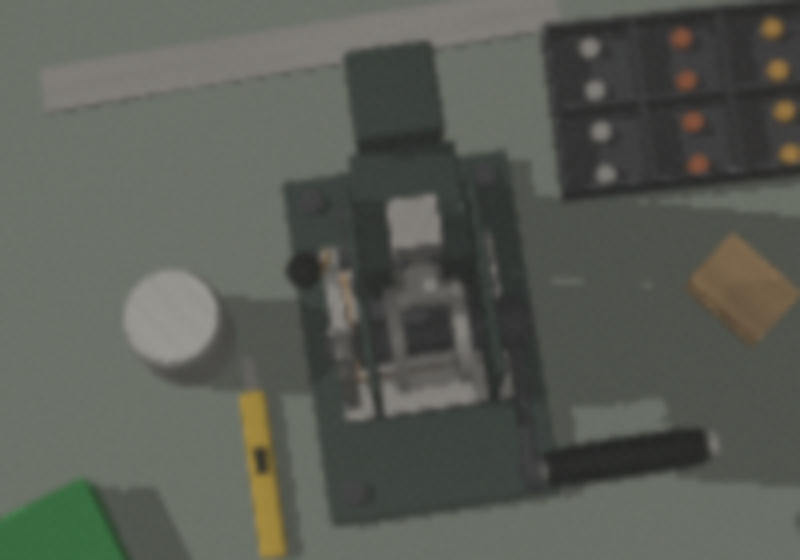

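View pics/topd.png

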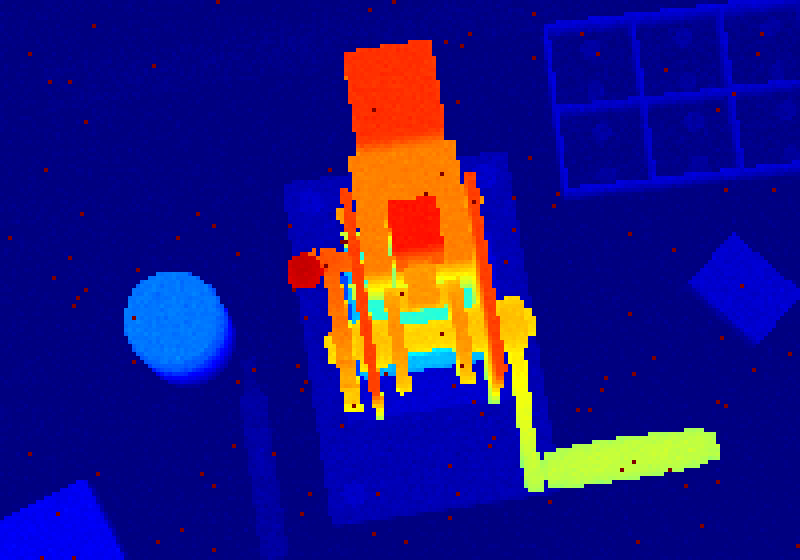

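View pics/scz.png

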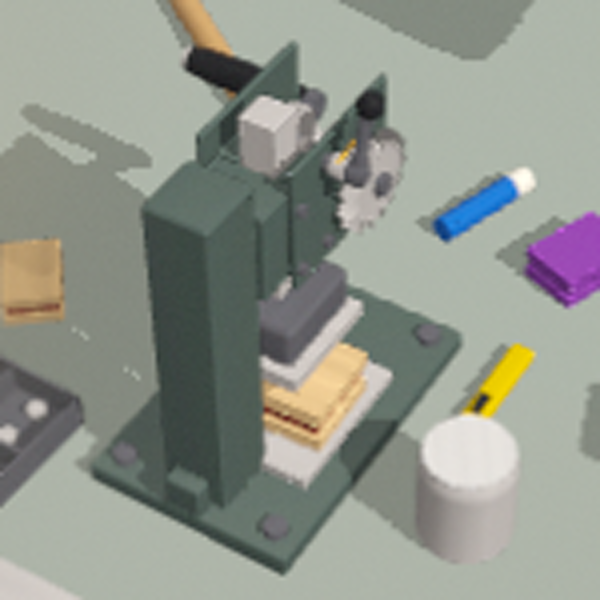

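```bash
python3 - <<'E'
from h import *
P=np.load('c0.npz')['Pt']; Ps=np.load('c0.npz')['Ps']
s=snap('top'); im=s['image'].astype(int)
sc=snap('scene')
# handle
dark=(im.max(2)<45)
z=P[...,2]
box=np.zeros_like(dark); box[172:196,284:332]=1
m=box&(z>0.15)&(z<0.23)&dark
pts=P[m]; xy=pts[:,:2]; c=xy.mean(0); u,sv,vt=np.linalg.svd(xy-c); d=vt[0]; 
if d[1]>0:d=-d
t=(xy-c)@d; print('handle n',m.sum(),c,d,t.min(),t.max(),'ztop',np.percentile(pts[:,2],[50,90,97]))
print('yaw from handle (press -y dir):',np.arctan2(d[0],-d[1]))
# knob
m=np.zeros_like(dark); m[128:147,218:234]=1
m=m&(z>0.3)&(z<0.34)&dark
v,u=np.nonzero(m);print('knob top',m.sum(),u.mean(),v.mean(),z[m].max(),onplane(s,[(u.mean(),v.mean())],0.318))
# knob scene
ims=sc['image'].astype(int); m=np.zeros(dark.shape,bool); m[170:182,245:260]=1; m&=ims.max(2)<50
v,u=np.nonzero(m);print('knob scene',m.sum(),u.mean(),v.mean(),onplane(sc,[(u.mean(),v.mean())],0.316))
# base corners in top: topz px/4+offset
bc=[(150+a/4,70+b/4) for a,b in [(333,523),(558,490),(507,152),(285,183)]]
B=onplane(s,bc,0.018);print(B.round(4)); print([np.linalg.norm(B[i]-B[(i+1)%4]) for i in range(4)])
for a,b in [(1,0),(2,3),]:
    w=B[b]-B[a]; print('yaw y-edge',np.arctan2(-w[0],w[1]))
for a,b in [(0,3),(1,2)]:
    w=B[b]-B[a]; print('yaw x-edge',np.arctan2(w[1],w[0]))
# column top z>.28
m=np.zeros(dark.shape,bool); m[78:108,230:265]=1; m&=(abs(z-.29)<.006)
p=P[m][:,:2].astype(np.float32); print('col',m.sum(),cv2.minAreaRect(p))
# sheet check of bench
print('bench', np.median(z[200:235,280:310]))
# cheeks top z~.285
E
```

```text
handle n 268 [ 0.55615333 -0.19332918] [ 0.13610866 -0.99069391] -0.04613245250336249 0.046986594462879686 ztop [0.19783482 0.20062294 0.20205753]
yaw from handle (press -y dir): 0.13653244991183486
knob top 21 226.28571428571428 137.04761904761904 0.32762691124197607 [[ 0.64576189 -0.0068887   0.318     ]]
knob scene 22 251.45454545454547 176.5909090909091 [[ 0.64867013 -0.00714376  0.316     ]]
[[ 0.5323 -0.0029  0.018 ]
 [ 0.5543 -0.167   0.018 ]
 [ 0.809  -0.1348  0.018 ]
 [ 0.7878  0.0315  0.018 ]]
[np.float64(0.16562000205271932), np.float64(0.2567343975917784), np.float64(0.16761983961265695), np.float64(0.2578351009914405)]
yaw y-edge 0.1333455852586328
yaw y-edge 0.12673850686323845
yaw x-edge 0.13384174828967904
yaw x-edge 0.1260685423504238
col 531 ((0.7584220170974731, -0.05488596856594086), (0.057318709790706635, 0.0520651675760746), 7.436609268188477)
bench 0.00016150224285137172
```

Both views agree: press yaw ≈ 0.131, origin ≈ (0.678, -0.066), handle top z 0.201 against an expected 0.200, and the knob within about 2 mm. Next I work out the approach to a point in front of the knob.

```bash
cat >> h.py <<'E'
from scipy.spatial.transform import Rotation as Ro
YAW=0.131; O=np.array([0.678,-0.066,0])
RP=Ro.from_euler('z',YAW).as_matrix()
def W(p): return O+RP@(np.array(p)/1000.)
def Pr(w): return (RP.T@(np.array(w)-O))*1000
def dp(target,cmd=None):
    s=manip.sense(); R=Ro.from_quat(s['tool_rot']).as_matrix()
    return (R.T@(np.array(target)-s['tcp_pos'])*100).round(2)
def yaw():
    R=Ro.from_quat(manip.sense()['tool_rot']).as_matrix(); return np.arctan2(R[1,0],R[0,0])
def st():
    s=manip.sense(); print('t',round(s['t'],2),'press',Pr(s['tcp_pos']).round(1),'yaw-press',round(yaw()-YAW,3),'F press',(RP.T@s['force']).round(1),'gap',round(s['finger_gap'],3),'q6',round(s['q'][5],2))
E
python3 - <<'E'
from h import *
st(); print(dp(W([-80,64.5,420])), yaw()-YAW)
E
```

```text
t 0.35 press [-557.9 -461.8  250.1] yaw-press 0.17 F press [-1.1  0.6  0.2] gap 1.001 q6 -0.18
[ 56.   -43.81 -16.96] 0.16980224127312332
```

```bash
python3 -m creep '{"claw":[0,0,0,0,0,0,0,0,0,0,0,0],"dp":[[0,0,-5],[0,0,-10],[2,-1.5,-15],[6,-4.5,-17],[10,-7.8,-17],[14,-11,-17],[18,-14,-17],[22,-17.2,-17],[26,-20.3,-17],[30,-23.4,-17],[34,-26.5,-17],[38,-29.7,-17]],"roll":[0,0,0,0.02,0.04,0.06,0.08,0.1,0.12,0.14,0.16,0.17]}' 30; python3 -c "
from h import *
st(); print(dp(W([-80,64.5,420])))"
```

```text
t: 1.55
tcp_pos: [0.4525, -0.2112, 0.4206]
tool_rot: [0.998, 0.065, 0.0, 0.0]
force: [0.0, -1.2, -0.1]
finger_gap: 0.004
t 1.55 press [-242.6 -114.5  420.6] yaw-press -0.001 F press [-0.1 -1.2 -0.1] gap 0.004 q6 0.78
[ 16.24 -17.92   0.06]
```

```bash
python3 -m creep '{"claw":[0,0,0,0,0,0,0,0,0],"dp":[[4,-4.4,0],[8,-8.8,0],[12,-13.3,0],[16.2,-17.9,0],[16.2,-17.9,3],[16.2,-17.9,6],[16.2,-17.9,9],[16.2,-17.9,9.9],[16.2,-17.9,9.9]],"roll":[0,0,0,0,0,0,0,0,0]}' 30; python3 -c "
from h import *
st(); s=snap('scene','s1.png'); t=snap('top','t1.png')
a=cv2.resize(s['image'][140:230,190:310,::-1],None,fx=4,fy=4); b=cv2.resize(t['image'][90:200,200:300,::-1],None,fx=3.27,fy=3.27)
b=cv2.resize(b,(360,360));cv2.imwrite('pics/c1.png',np.hstack([a,b][:2]))"
```

```text
t: 2.45
tcp_pos: [0.5882, -0.0144, 0.32]
tool_rot: [0.998, 0.065, -0.002, -0.0]
force: [-0.3, -0.4, -0.1]
finger_gap: 0.005
t 2.45 press [-82.3  62.9 320. ] yaw-press -0.0 F press [-0.3 -0.4 -0.1] gap 0.005 q6 1.23
```

View pics/c1.png

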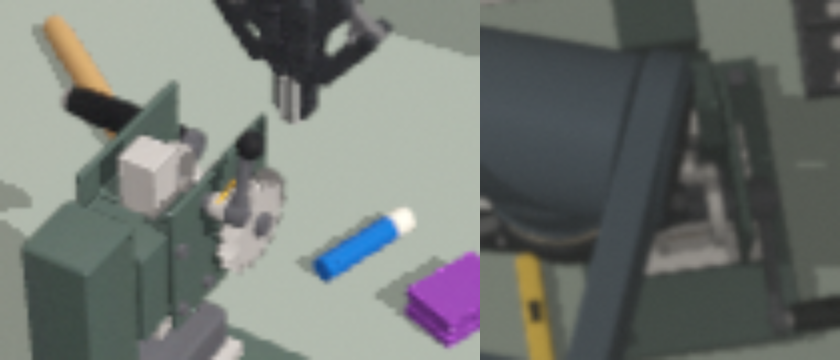

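The left crop shows the closed fingertips at (290,115), in front of and in line with the black knob at (248,145). Next I approach and push slowly.

```bash
python3 -m creep '{"claw":[0,0,0,0,0,0,0,0],"dp":[[1,-0.1,0],[2,-0.1,0],[2.6,-0.1,0],[3.0,-0.1,0],[3.4,-0.1,0],[3.8,-0.1,0],[4.2,-0.1,0],[4.6,-0.1,0]],"roll":[0,0,0,0,0,0,0,0]}' 30; python3 -c "
from h import *
st()"
```

```text
t: 3.35
tcp_pos: [0.6331, -0.0076, 0.3215]
tool_rot: [0.998, 0.065, -0.002, 0.0]
force: [-4.9, -1.0, 2.8]
finger_gap: -0.002
t 3.35 press [-36.9  63.7 321.5] yaw-press -0.0 F press [-4.9 -0.3  2.8] gap -0.002 q6 1.25
```

```bash
python3 -m creep '{"claw":[0,0,0,0,0],"dp":[[0.4,0,0],[0.8,0,0],[1.2,0,0],[1.6,0,0],[1.9,0,0]],"roll":[0,0,0,0,0]}' 30; python3 -c "
from h import *
st(); s=snap('scene'); a=cv2.resize(s['image'][140:230,190:310,::-1],None,fx=5,fy=5);cv2.imwrite('pics/c2.png',a)"
```

```text
t: 3.85
tcp_pos: [0.6536, -0.0049, 0.3212]
tool_rot: [0.998, 0.065, -0.0, -0.0]
force: [-4.4, -1.1, 2.1]
finger_gap: -0.002
t 3.85 press [-16.2  63.7 321.2] yaw-press -0.0 F press [-4.5 -0.5  2.1] gap -0.002 q6 1.26
```

View pics/c2.png

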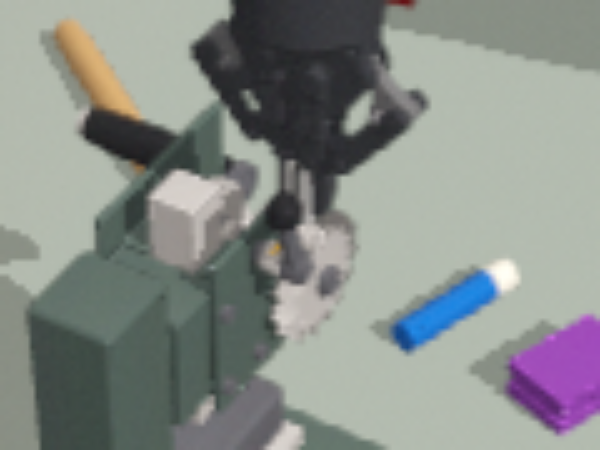

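The knob, at (285,208), is now well over to the back and in contact with the finger. I'll finish in small steps and watch the force.

```bash
python3 -m creep '{"claw":[0,0],"dp":[[0.2,0,0],[0.3,0,0]],"roll":[0,0]}' 30; python3 -c "
from h import *
st()"
```

```text
t: 4.1
tcp_pos: [0.6558, -0.0046, 0.3209]
tool_rot: [0.998, 0.065, -0.001, -0.0]
force: [-4.1, 0.1, 1.6]
finger_gap: 0.0
t 4.1 press [-14.   63.8 320.9] yaw-press -0.0 F press [-4.1  0.6  1.6] gap 0.0 q6 1.26
```

```bash
python3 -m creep '{"claw":[0,0],"dp":[[0.1,0,0],[0.1,0,0]],"roll":[0,0]}' 30; python3 -c "
from h import *
st()"
```

```text
t: 4.3
tcp_pos: [0.6565, -0.0045, 0.3207]
tool_rot: [0.998, 0.065, -0.001, -0.0]
force: [-5.0, -1.0, 0.9]
finger_gap: -0.004
t 4.3 press [-13.3  63.8 320.7] yaw-press -0.0 F press [-5.1 -0.4  0.9] gap -0.004 q6 1.26
```

```bash
python3 -m creep '{"claw":[0,0],"dp":[[0.1,0,0],[0.1,0,0]],"roll":[0,0]}' 30; python3 -c "
from h import *
st()"
```

```text
t: 4.5
tcp_pos: [0.6566, -0.0045, 0.3207]
tool_rot: [0.998, 0.065, -0.002, 0.0]
force: [-7.0, -0.9, 2.4]
finger_gap: 0.001
t 4.5 press [-13.2  63.8 320.7] yaw-press -0.0 F press [-7.1  0.1  2.4] gap 0.001 q6 1.26
```

```bash
python3 -m creep '{"claw":[0,0],"dp":[[0.1,0,0],[0.1,0,0]],"roll":[0,0]}' 30; python3 -c "
from h import *
st()"
```

```text
t: 4.7
tcp_pos: [0.6567, -0.0045, 0.3207]
tool_rot: [0.998, 0.065, -0.004, 0.0]
force: [-8.3, -1.2, 4.0]
finger_gap: -0.003
t 4.7 press [-13.1  63.8 320.7] yaw-press -0.0 F press [-8.4 -0.1  4. ] gap -0.003 q6 1.26
```

Stop found: the position holds at x = -13 while the force rises, reaching only 8.4 N. Backing off and moving up and over to the crank.

```bash
python3 -m creep '{"claw":[0,0,0,0,0,0,2,4,6,8.5,8.5,8.5],"dp":[[-1.5,0,0],[-4,0,0],[-5,0,-5],[-6,0,-10],[-9,2,-10],[-11,5,-10],[-12.4,9,-10],[-12.4,13,-10],[-12.4,17,-10],[-12.4,18.4,-10],[-12.4,18.4,-10],[-12.4,18.4,-10]],"roll":[0,0,0,0,-0.14,-0.28,-0.42,-0.56,-0.7,-0.84,-0.98,-1.12]}' 30; python3 -c "
from h import *
st(); s=snap('scene'); a=cv2.resize(s['image'][140:230,190:310,::-1],None,fx=5,fy=5);cv2.imwrite('pics/c3.png',a)"
```

```text
t: 5.9
tcp_pos: [0.5618, -0.2042, 0.421]
tool_rot: [0.809, 0.587, 0.001, 0.001]
force: [0.6, 0.3, 0.1]
finger_gap: 0.991
t 5.9 press [-133.2 -121.8  421. ] yaw-press 1.124 F press [0.7 0.3 0.1] gap 0.991 q6 -0.22
```

View pics/c3.png

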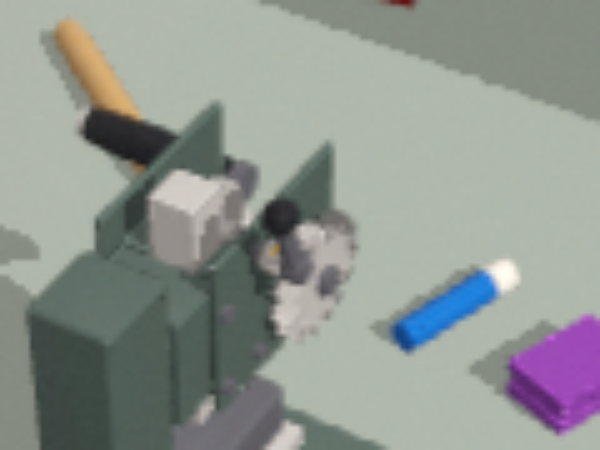

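The knob is at (282,217) in the crop. I check its pixel against the predicted release pose, then get the remaining roll and descent.

```bash
python3 - <<'E'
from h import *
s=snap('scene')
for a in (0,.6,.65,.7):
    b=a-.35; X=W([-8+50*np.sin(b),64.5,269+50*np.cos(b)]); print(a,proj(s,X).round(2))
ims=s['image'].astype(int)
m=np.zeros(ims.shape[:2],bool); m[176:191,238:254]=1; m&=ims.max(2)<48
n,l,stt,c=cv2.connectedComponentsWithStats(m.astype(np.uint8)); print(stt[1:],c[1:])
w=snap('wrist','w3.png'); st(); print(dp(W([-137,-120,187])))
E
```

```text
0 [[252.98 176.11]]
0.6 [[246.98 182.  ]]
0.65 [[246.48 182.73]]
0.7 [[245.99 183.48]]
[[243 181   6   6  22]] [[244.81818182 183.95454545]]
t 6.05 press [-133.6 -120.7  421.3] yaw-press 1.117 F press [ 0.6 -0.5 -0.5] gap 0.991 q6 -0.21
[-0.09 -0.4  23.43]
```

View pics/w3.png

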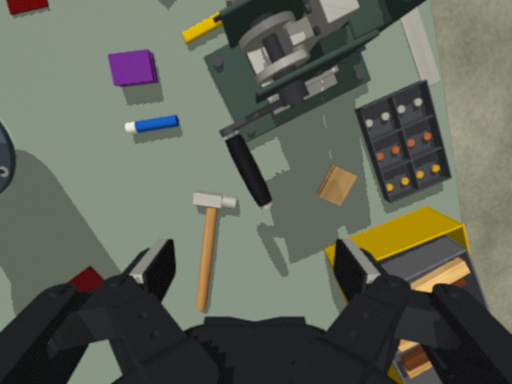

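```bash
python3 -m creep '{"claw":[8.5,8.5,8.5,8.5,8.5,8.5,8.5,8.5,8.5,8.5],"dp":[[-0.1,-0.4,0],[-0.1,-0.4,0],[-0.1,-0.4,0],[-0.1,-0.4,4],[-0.1,-0.4,8],[-0.1,-0.4,12],[-0.1,-0.4,16],[-0.1,-0.4,20],[-0.1,-0.4,23.4],[-0.1,-0.4,23.4]],"roll":[-0.15,-0.3,-0.45,-0.45,-0.45,-0.45,-0.45,-0.45,-0.45,-0.45]}' 30; python3 -c "
from h import *
st(); s=snap('scene'); a=cv2.resize(s['image'][120:230,170:310,::-1],None,fx=4,fy=4);t=cv2.resize(snap('wrist','w4.png')['image'][:,:,::-1],None,fx=.6,fy=.6);cv2.imwrite('pics/c4.png',a);st()"
```

```text
t: 7.05
tcp_pos: [0.5538, -0.2006, 0.1826]
tool_rot: [0.661, 0.751, -0.001, -0.005]
force: [-0.8, 0.5, -0.5]
finger_gap: 0.993
t 7.05 press [-140.7 -117.3  182.6] yaw-press 1.568 F press [-0.7  0.6 -0.5] gap 0.993 q6 -0.67
t 7.15 press [-137.9 -119.6  187.5] yaw-press 1.569 F press [-0.1 -0.2  0.6] gap 0.997 q6 -0.67
```

View pics/c4.png

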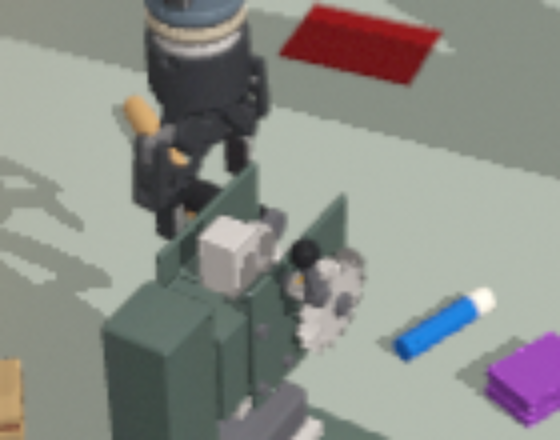

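View pics/w4.png

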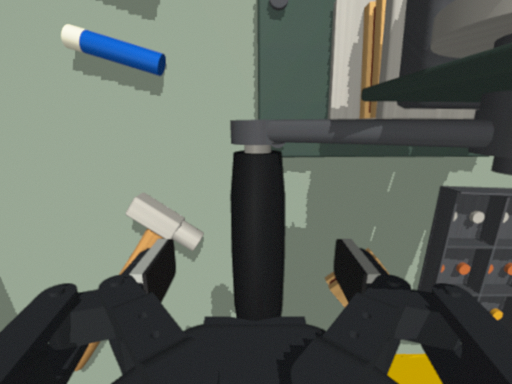

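The handle lies centred between the pads (column 258 against a pad midpoint of about 255) and the grip height is right. Closing.

```bash
python3 -m creep '{"claw":[4,3,2,1.5,1.5,1.5,1.5,1.5],"dp":[[0,0,0],[0,0,0],[0,0,0],[0,0,0],[0,0,0],[0,0,0],[0,0,0],[0,0,0]],"roll":[0,0,0,0,0,0,0,0]}' 60; python3 -c "
from h import *
st(); s=snap('scene'); a=cv2.resize(s['image'][160:220,220:280,::-1],None,fx=9,fy=9,interpolation=cv2.INTER_CUBIC);cv2.imwrite('pics/c5.png',a)"
```

```text
t: 7.95
tcp_pos: [0.5575, -0.2026, 0.1881]
tool_rot: [0.66, 0.751, 0.001, 0.001]
force: [4.6, 1.8, 4.7]
finger_gap: 0.284
t 7.95 press [-137.3 -119.7  188.1] yaw-press 1.57 F press [4.7 1.2 4.7] gap 0.284 q6 -0.67
```

View pics/c5.png

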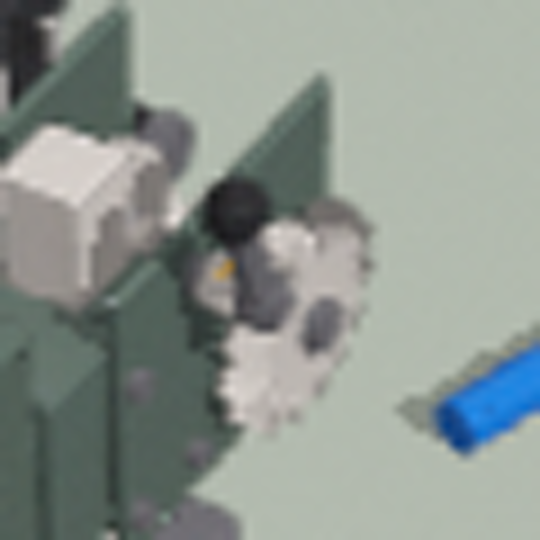

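```bash
cat >> h.py <<'E'
def dr():
    p=Pr(manip.sense()['tcp_pos']); e=np.arctan2(p[2]-225,-(p[0]+50)); r=np.hypot(p[2]-225,p[0]+50); print('drum~',round(.8-e,3),'r',round(r,1))
E
python3 -c "
from h import *
dr()"
python3 -m creep '{"claw":[1.5,1.5,1.5,1.5,1.5],"dp":[[0,0.05,0.1],[0,0.1,0.2],[0,0.15,0.3],[0,0.18,0.4],[0,0.18,0.4]],"roll":[0,0,0,0,0]}' 60; python3 -c "
from h import *
st();dr(); s=snap('scene'); a=cv2.resize(s['image'][160:220,220:280,::-1],None,fx=9,fy=9,interpolation=cv2.INTER_CUBIC);cv2.imwrite('pics/c6.png',a)"
```

```text
drum~ 1.2 r 94.8
t: 8.5
tcp_pos: [0.5589, -0.2024, 0.185]
tool_rot: [0.66, 0.752, 0.0, 0.001]
force: [2.3, 2.3, 10.1]
finger_gap: 0.285
t 8.5 press [-135.9 -119.7  185. ] yaw-press 1.57 F press [ 2.6  2.  10.1] gap 0.285 q6 -0.67
drum~ 1.236 r 94.7
```

View pics/c6.png

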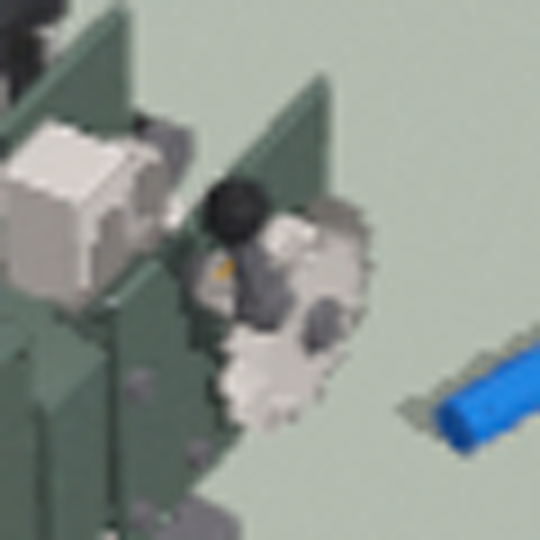

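The handle is tracking its arc (r 94.7) with the full load on it. The pawl tip at (290,230) is still in the wheel, so I wind a little more.

```bash
python3 -m creep '{"claw":[1.5,1.5,1.5],"dp":[[0,0.04,0.1],[0,0.08,0.2],[0,0.08,0.2]],"roll":[0,0,0]}' 60; python3 -c "
from h import *
st();dr(); s=snap('scene'); a=cv2.resize(s['image'][160:220,220:280,::-1],None,fx=9,fy=9,interpolation=cv2.INTER_CUBIC);cv2.imwrite('pics/c7.png',a)"
```

```text
t: 8.85
tcp_pos: [0.5598, -0.2023, 0.1832]
tool_rot: [0.66, 0.752, 0.001, 0.001]
force: [2.1, 1.8, 12.9]
finger_gap: 0.284
t 8.85 press [-135.  -119.7  183.2] yaw-press 1.57 F press [ 2.4  1.5 12.9] gap 0.284 q6 -0.67
drum~ 1.257 r 94.7
```

View pics/c7.png

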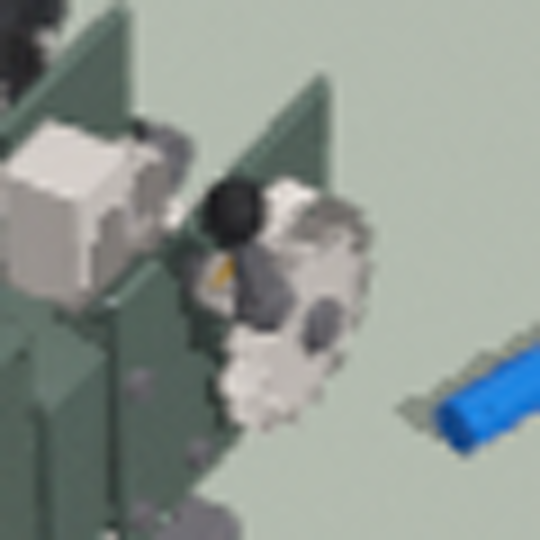

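The pawl strut has jumped up to (290,195), clear of the wheel, at drum ≈ 1.26. Next come the arc points for lowering.

```bash
cat >> h.py <<'E'
def arc(e0,step,n=12,r=95.):
    x0,z0=-np.cos(e0)*r,np.sin(e0)*r
    for k in range(1,n+1):
        e=e0+step*k; print([0,round((-r*np.cos(e)-x0)/10,2),round(-(r*np.sin(e)-z0)/10,2)],end=',')
    print()
E
python3 -c "
from h import *
e=-.457
for i in range(5): arc(e+.24*i,.02)"
```

```text
[0, np.float64(-0.08), np.float64(-0.17)],[0, np.float64(-0.16), np.float64(-0.34)],[0, np.float64(-0.24), np.float64(-0.52)],[0, np.float64(-0.31), np.float64(-0.69)],[0, np.float64(-0.38), np.float64(-0.87)],[0, np.float64(-0.44), np.float64(-1.05)],[0, np.float64(-0.5), np.float64(-1.23)],[0, np.float64(-0.56), np.float64(-1.41)],[0, np.float64(-0.61), np.float64(-1.59)],[0, np.float64(-0.66), np.float64(-1.78)],[0, np.float64(-0.71), np.float64(-1.96)],[0, np.float64(-0.75), np.float64(-2.15)],
[0, np.float64(-0.04), np.float64(-0.19)],[0, np.float64(-0.07), np.float64(-0.37)],[0, np.float64(-0.11), np.float64(-0.56)],[0, np.float64(-0.13), np.float64(-0.75)],[0, np.float64(-0.16), np.float64(-0.94)],[0, np.float64(-0.18), np.float64(-1.13)],[0, np.float64(-0.19), np.float64(-1.31)],[0, np.float64(-0.21), np.float64(-1.5)],[0, np.float64(-0.22), np.float64(-1.69)],[0, np.float64(-0.22), np.float64(-1.88)],[0, np.float64(-0.22), np.float64(-2.07)],[0, np.float64(-0.22), np.float64(-2.26)],
[0, np.float64(0.01), np.float64(-0.19)],[0, np.float64(0.02), np.float64(-0.38)],[0, np.flo
[... 681 characters left out ...]
26)],[0, np.float64(0.51), np.float64(-1.43)],[0, np.float64(0.59), np.float64(-1.6)],[0, np.float64(0.67), np.float64(-1.77)],[0, np.float64(0.76), np.float64(-1.94)],[0, np.float64(0.85), np.float64(-2.11)],
[0, np.float64(0.09), np.float64(-0.17)],[0, np.float64(0.19), np.float64(-0.33)],[0, np.float64(0.29), np.float64(-0.49)],[0, np.float64(0.39), np.float64(-0.65)],[0, np.float64(0.5), np.float64(-0.81)],[0, np.float64(0.61), np.float64(-0.96)],[0, np.float64(0.72), np.float64(-1.12)],[0, np.float64(0.84), np.float64(-1.27)],[0, np.float64(0.95), np.float64(-1.42)],[0, np.float64(1.08), np.float64(-1.56)],[0, np.float64(1.2), np.float64(-1.71)],[0, np.float64(1.33), np.float64(-1.85)],
```

```bash
python3 -m creep '{"claw":[1.5,1.5,1.5,1.5,1.5,1.5,1.5,1.5,1.5,1.5,1.5,1.5],"dp":[[0,-0.08,-0.17],[0,-0.16,-0.34],[0,-0.24,-0.52],[0,-0.31,-0.69],[0,-0.38,-0.87],[0,-0.44,-1.05],[0,-0.5,-1.23],[0,-0.56,-1.41],[0,-0.61,-1.59],[0,-0.66,-1.78],[0,-0.71,-1.96],[0,-0.75,-2.15]],"roll":[0,0,0,0,0,0,0,0,0,0,0,0]}' 60; python3 -c "
from h import *
st();dr(); s=snap('scene'); a=cv2.resize(s['image'][160:260,210:290,::-1],None,fx=6,fy=6,interpolation=cv2.INTER_CUBIC);cv2.imwrite('pics/c8.png',a)"
```

```text
t: 10.1
tcp_pos: [0.5521, -0.2033, 0.2034]
tool_rot: [0.66, 0.751, 0.0, 0.001]
force: [4.4, 2.5, 4.0]
finger_gap: 0.283
t 10.1 press [-142.7 -119.7  203.4] yaw-press 1.57 F press [4.7 1.9 4. ] gap 0.283 q6 -0.67
drum~ 1.029 r 95.2
```

View pics/c8.png

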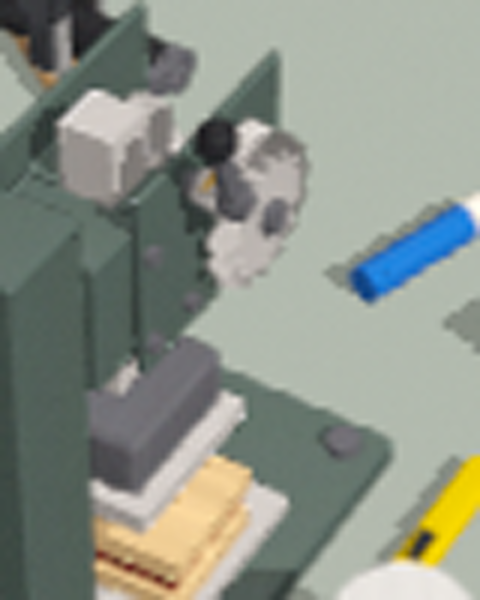

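The pawl stays clear, the drum passed its old tooth freely and the plate is coming down. Continuing.

```bash
python3 -m creep '{"claw":[1.5,1.5,1.5,1.5,1.5,1.5,1.5,1.5,1.5,1.5,1.5,1.5],"dp":[[0,-0.04,-0.19],[0,-0.07,-0.37],[0,-0.11,-0.56],[0,-0.13,-0.75],[0,-0.16,-0.94],[0,-0.18,-1.13],[0,-0.19,-1.31],[0,-0.21,-1.5],[0,-0.22,-1.69],[0,-0.22,-1.88],[0,-0.22,-2.07],[0,-0.22,-2.26]],"roll":[0,0,0,0,0,0,0,0,0,0,0,0]}' 60; python3 -c "
from h import *
st();dr()"
```

```text
t: 11.35
tcp_pos: [0.5492, -0.2037, 0.2257]
tool_rot: [0.66, 0.752, -0.0, 0.0]
force: [4.9, 0.6, 4.9]
finger_gap: 0.286
t 11.35 press [-145.6 -119.7  225.7] yaw-press 1.57 F press [ 5.  -0.   4.9] gap 0.286 q6 -0.68
drum~ 0.793 r 95.6
```

```bash
python3 -m creep '{"claw":[1.5,1.5,1.5,1.5,1.5,1.5,1.5,1.5,1.5,1.5,1.5,1.5],"dp":[[0,0.01,-0.19],[0,0.02,-0.38],[0,0.03,-0.57],[0,0.05,-0.76],[0,0.07,-0.95],[0,0.09,-1.14],[0,0.12,-1.32],[0,0.16,-1.51],[0,0.19,-1.7],[0,0.23,-1.88],[0,0.28,-2.07],[0,0.32,-2.25]],"roll":[0,0,0,0,0,0,0,0,0,0,0,0]}' 60; python3 -c "
from h import *
st();dr()"
```

```text
t: 12.55
tcp_pos: [0.5517, -0.2033, 0.248]
tool_rot: [0.66, 0.752, -0.001, -0.0]
force: [1.4, -2.8, 4.7]
finger_gap: 0.285
t 12.55 press [-143.2 -119.6  248. ] yaw-press 1.57 F press [ 1.  -3.   4.7] gap 0.285 q6 -0.67
drum~ 0.558 r 96.0
```

```bash
python3 -m creep '{"claw":[1.5,1.5,1.5,1.5,1.5,1.5,1.5,1.5,1.5,1.5,1.5,1.5],"dp":[[0,0.05,-0.18],[0,0.11,-0.36],[0,0.16,-0.55],[0,0.23,-0.73],[0,0.29,-0.9],[0,0.36,-1.08],[0,0.43,-1.26],[0,0.51,-1.43],[0,0.59,-1.6],[0,0.67,-1.77],[0,0.76,-1.94],[0,0.85,-2.11]],"roll":[0,0,0,0,0,0,0,0,0,0,0,0]}' 60; python3 -c "
from h import *
st();dr()"
```

```text
t: 13.75
tcp_pos: [0.5591, -0.2023, 0.2689]
tool_rot: [0.66, 0.752, -0.002, -0.001]
force: [-1.2, -3.8, 6.8]
finger_gap: 0.281
t 13.75 press [-135.7 -119.6  268.9] yaw-press 1.57 F press [-1.7 -3.6  6.8] gap 0.281 q6 -0.66
drum~ 0.326 r 96.3
```

```bash
python3 -m creep '{"claw":[1.5,1.5,1.5,1.5,1.5,1.5,1.5,1.5,1.5],"dp":[[0,0.09,-0.17],[0,0.19,-0.33],[0,0.29,-0.49],[0,0.39,-0.65],[0,0.5,-0.81],[0,0.61,-0.96],[0,0.72,-1.12],[0,0.84,-1.27],[0,0.95,-1.42]],"roll":[0,0,0,0,0,0,0,0,0]}' 60; python3 -c "
from h import *
st();dr(); s=snap('scene'); a=cv2.resize(s['image'][160:260,210:290,::-1],None,fx=6,fy=6,interpolation=cv2.INTER_CUBIC);cv2.imwrite('pics/c9.png',a)"
```

```text
t: 14.65
tcp_pos: [0.5676, -0.2012, 0.2829]
tool_rot: [0.66, 0.752, -0.002, -0.002]
force: [-3.2, -4.2, 6.6]
finger_gap: 0.285
t 14.65 press [-127.1 -119.6  282.9] yaw-press 1.57 F press [-3.7 -3.7  6.6] gap 0.285 q6 -0.65
drum~ 0.156 r 96.4
```

View pics/c9.png

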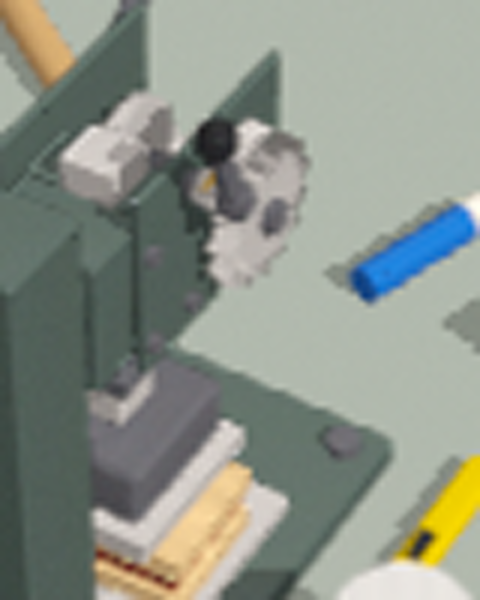

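The plate (crop about (170,480)) is just above the stack. Easing down the rest at half speed, watching the load.

```bash
python3 -c "
from h import *
arc(.644,.012)"
python3 -m creep '{"claw":[1.5,1.5,1.5,1.5,1.5,1.5,1.5,1.5,1.5,1.5],"dp":[[0,0.07,-0.09],[0,0.14,-0.18],[0,0.21,-0.27],[0,0.28,-0.36],[0,0.35,-0.45],[0,0.42,-0.53],[0,0.49,-0.62],[0,0.57,-0.7],[0,0.64,-0.79],[0,0.64,-0.79]],"roll":[0,0,0,0,0,0,0,0,0,0]}' 60; python3 -c "
from h import *
st();dr()"
```

```text
[0, np.float64(0.07), np.float64(-0.09)],[0, np.float64(0.14), np.float64(-0.18)],[0, np.float64(0.21), np.float64(-0.27)],[0, np.float64(0.28), np.float64(-0.36)],[0, np.float64(0.36), np.float64(-0.45)],[0, np.float64(0.43), np.float64(-0.53)],[0, np.float64(0.51), np.float64(-0.62)],[0, np.float64(0.58), np.float64(-0.7)],[0, np.float64(0.66), np.float64(-0.79)],[0, np.float64(0.74), np.float64(-0.87)],[0, np.float64(0.82), np.float64(-0.95)],[0, np.float64(0.9), np.float64(-1.03)],
t: 15.7
tcp_pos: [0.5741, -0.2003, 0.291]
tool_rot: [0.66, 0.752, -0.002, -0.002]
force: [-2.9, -3.5, 7.5]
finger_gap: 0.285
t 15.7 press [-120.5 -119.6  291. ] yaw-press 1.57 F press [-3.3 -3.1  7.5] gap 0.285 q6 -0.65
drum~ 0.048 r 96.6
```

```bash
python3 -m creep '{"claw":[1.5,1.5,1.5,1.5,1.5],"dp":[[0,0.07,-0.07],[0,0.14,-0.14],[0,0.21,-0.22],[0,0.28,-0.29],[0,0.28,-0.29]],"roll":[0,0,0,0,0]}' 60; python3 -c "
from h import *
st();dr()"
```

```text
t: 16.2
tcp_pos: [0.5766, -0.1999, 0.2935]
tool_rot: [0.66, 0.752, -0.002, -0.003]
force: [-2.8, -2.5, 6.2]
finger_gap: 0.284
t 16.2 press [-118.  -119.5  293.5] yaw-press 1.57 F press [-3.1 -2.1  6.2] gap 0.284 q6 -0.64
drum~ 0.011 r 96.6
```

```bash
python3 -m creep '{"claw":[1.5,1.5,1.5,1.5],"dp":[[0,0.07,-0.07],[0,0.14,-0.14],[0,0.21,-0.21],[0,0.21,-0.21]],"roll":[0,0,0,0]}' 60; python3 -c "
from h import *
st();dr(); s=snap('scene'); a=cv2.resize(s['image'][160:260,210:290,::-1],None,fx=6,fy=6,interpolation=cv2.INTER_CUBIC);cv2.imwrite('pics/c10.png',a)"
```

```text
t: 16.6
tcp_pos: [0.5777, -0.1998, 0.2948]
tool_rot: [0.66, 0.752, -0.003, -0.004]
force: [-3.7, -4.2, 3.6]
finger_gap: 0.287
t 16.6 press [-116.9 -119.5  294.8] yaw-press 1.57 F press [-4.2 -3.7  3.6] gap 0.287 q6 -0.64
drum~ -0.007 r 96.7
```

View pics/c10.png

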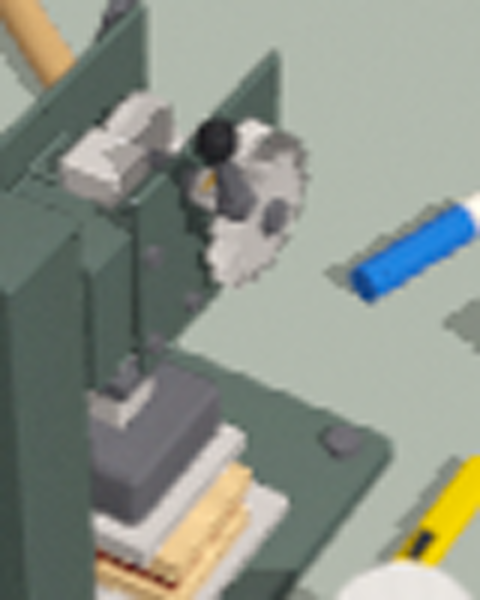

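```bash
python3 -m creep '{"claw":[1.5,1.5,1.5],"dp":[[0,0.07,-0.07],[0,0.14,-0.14],[0,0.14,-0.14]],"roll":[0,0,0]}' 60; python3 -c "
from h import *
st();dr(); s=snap('scene'); P=cloud(s); 
for uv in [(210+232/6,160+432/6),(210+150/6,160+545/6)]:
    print(uv,Pr(depthpts(s,[uv])[0]).round(1))"
```

```text
t: 16.95
tcp_pos: [0.5789, -0.1996, 0.296]
tool_rot: [0.66, 0.752, -0.003, -0.004]
force: [-4.9, -5.0, 3.7]
finger_gap: 0.279
t 16.95 press [-115.7 -119.5  296. ] yaw-press 1.57 F press [-5.5 -4.3  3.7] gap 0.279 q6 -0.64
drum~ -0.024 r 96.7
(248.66666666666666, 232.0) [-41.5  42.1  82.6]
(235.0, 250.83333333333331) [36.4 44.1 75.6]
```

The tangential load has vanished (it is now about -1 N, a slight push against free resistance), with the drum ≈ 0. Opening gently, then rising clear.

```bash
python3 -m creep '{"claw":[2.6,3.0,3.5,4.2,5.2,6.2,7.4,8.5,8.5,8.5],"dp":[[0,-0.1,0],[0,-0.1,0],[0,-0.1,0],[0,-0.1,0],[0,-0.1,0],[0,-0.1,0],[0,-0.1,0],[0,-0.1,0],[0,-0.1,0],[0,-0.1,0]],"roll":[0,0,0,0,0,0,0,0,0,0]}' 20; python3 -c "
from h import *
st();dr(); snap('wrist','w5.png')"
```

```text
t: 18.0
tcp_pos: [0.5817, -0.1991, 0.2975]
tool_rot: [0.66, 0.752, -0.0, -0.0]
force: [-1.1, 0.1, 0.5]
finger_gap: 0.994
t 18.0 press [-112.8 -119.4  297.5] yaw-press 1.57 F press [-1.1  0.3  0.5] gap 0.994 q6 -0.64
drum~ -0.057 r 96.0
```

View pics/w5.png

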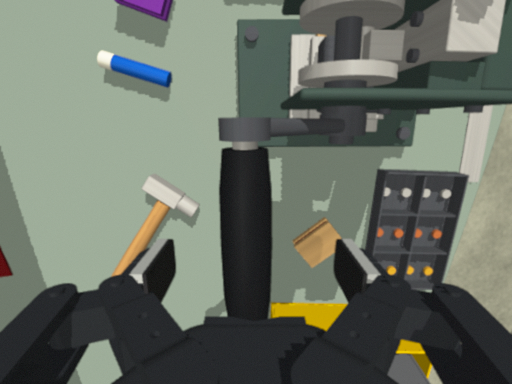

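The handle stays put, centred near column 247 between the open pads, with nothing touching. Rising and moving clear.

```bash
python3 -m creep '{"claw":[8.5,8.5,8.5,8.5,8.5,8.5,8.5,8.5,8.5,8.5],"dp":[[0,0,-2],[0,0,-5],[0,0,-9],[0,0,-13],[-4,0,-13],[-8,0,-13],[-12,-2,-13],[-16,-4,-13],[-20,-6,-13],[-20,-6,-13]],"roll":[0,0,0,0,0,0,0,0,0,0]}' 20; python3 - <<'E'
from h import *
st(); s=snap('scene','s6.png'); t=snap('top','t6.png')
cv2.imwrite('pics/c11.png',cv2.resize(s['image'][155:265,195:295,::-1],None,fx=5.4,fy=5.4,interpolation=cv2.INTER_CUBIC))
P=cloud(t); z=P[...,2]
im=t['image'].astype(int); m=np.zeros(z.shape,bool); m[150:200,270:340]=1; m&=(im.max(2)<45)&(z>.2)&(z<.34)
p=P[m]; c=p[:,:2].mean(0) if m.sum() else None; print('handle',m.sum(),c is not None and Pr([*c,np.percentile(p[:,2],90)]).round(1))
Ps0=np.load('c0.npz')['Ps']; Ps=cloud(s)
def q(P):
    A=((P.reshape(-1,3)-O)@RP)*1000
    m=(abs(A[:,0])<44)&(abs(A[:,1])<48)&(A[:,2]>60)&(A[:,2]<140); return A[m]
for A in (q(Ps0),q(Ps)):
    h,_=np.histogram(A[:,2],bins=np.arange(60,141,4)); print(h)
E
```

```text
t: 19.05
tcp_pos: [0.5456, -0.4111, 0.4264]
tool_rot: [0.662, 0.749, -0.001, 0.0]
force: [0.3, 0.4, 0.2]
finger_gap: 0.998
t 19.05 press [-176.4 -324.9  426.4] yaw-press 1.563 F press [0.3 0.4 0.2] gap 0.998 q6 -0.93
handle 234 [-117.3 -111.5  306.5]
[18 89 46  2  0  0  0  0  4 17 22 53 54 13 25 24 19 22 29 27]
[  3  18  23   9  40  70  19  22  16  20  20  24  27  71 134  43  12   7
   4   3]
```

View pics/c11.png

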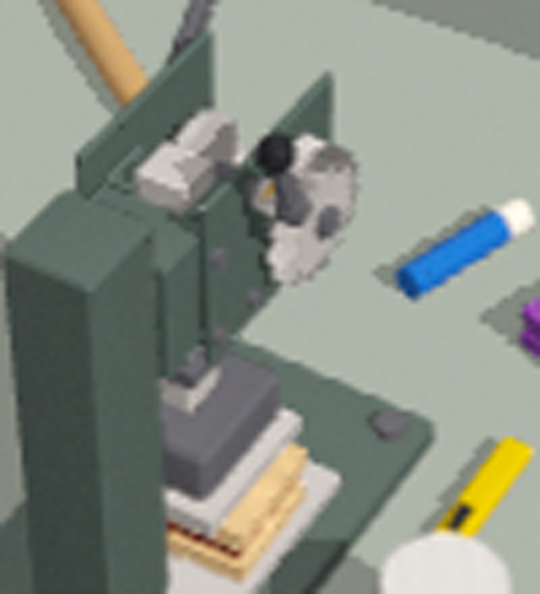

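View pics/s6.png

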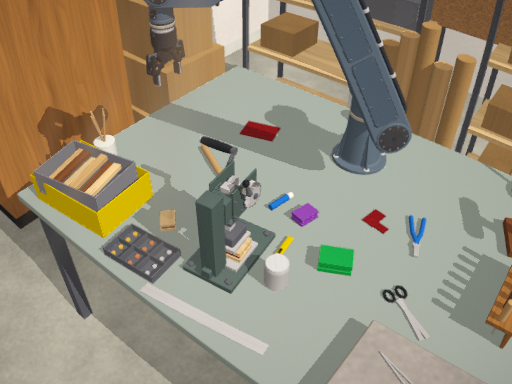

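View pics/t6.png

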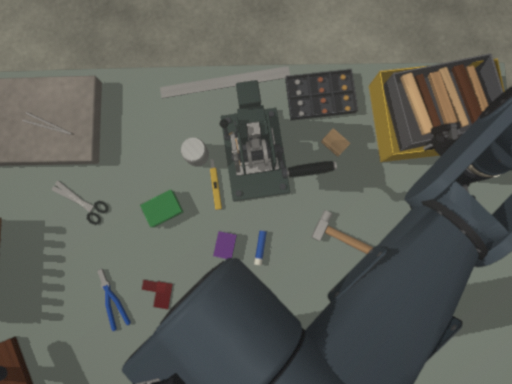

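The views show the plate flat on the stack, the knob at the back, the pawl clear, and the bystanders where they were. One last numeric check for drift of the stack, tin and plate.

```bash
python3 - <<'E'
from h import *
a=cv2.imread('pics/scene0.png'); s=snap('scene'); b=s['image'][:,:,::-1].copy()
def cen(im,lo,hi,box):
    m=cv2.inRange(cv2.cvtColor(im,cv2.COLOR_BGR2HSV),lo,hi); k=np.zeros_like(m);x0,y0,x1,y1=box;k[y0:y1,x0:x1]=1;v,u=np.nonzero(m*k); return len(u),u.mean().round(2),v.mean().round(2),u.max(),v.max()
B={'stack':((8,60,120),(25,255,255),(215,230,262,272)),'cutter':((24,150,120),(35,255,255),(270,225,300,262)),'glue':((100,150,80),(120,255,255),(260,185,300,215)),'tin':((0,0,160),(180,40,255),(258,250,295,295))}
for n,(lo,hi,bx) in B.items(): print(n,cen(a,lo,hi,bx),cen(b,lo,hi,bx))
A=((cloud(s).reshape(-1,3)-O)@RP)*1000
P0=((np.load('c0.npz')['Ps'].reshape(-1,3)-O)@RP)*1000
for Q,(l,h) in ((P0,(100,116)),(A,(74,90))):
    m=(Q[:,0]>-46)&(Q[:,0]<40)&(Q[:,1]>32)&(Q[:,1]<48)&(Q[:,2]>l)&(Q[:,2]<h); print('plate top',m.sum(),np.median(Q[m,2]))
st()
E
```

```text
stack (398, np.float64(238.82), np.float64(249.14), np.int64(251), np.int64(262)) (261, np.float64(240.69), np.float64(250.85), np.int64(251), np.int64(262))
cutter (117, np.float64(285.17), np.float64(244.26), np.int64(292), np.int64(253)) (117, np.float64(285.17), np.float64(244.26), np.int64(292), np.int64(253))
glue (130, np.float64(278.52), np.float64(201.88), np.int64(288), np.int64(209)) (130, np.float64(278.52), np.float64(201.88), np.int64(288), np.int64(209))
tin (1251, np.float64(279.36), np.float64(272.67), np.int64(294), np.int64(294)) (1253, np.float64(279.34), np.float64(272.69), np.int64(294), np.int64(294))
plate top 119 107.6678302996087
plate top 113 81.25262116302774
t 19.2 press [-173.2 -319.3  427.2] yaw-press 1.569 F press [0.7 0.8 0.3] gap 0.995 q6 -0.93
```

The plate came down 26.4 mm against an expected 26. The stack's visible edges and the bystanders have not moved; the stack's mask shrank only because the plate now covers part of it. Handing in.

```bash
python3 -c "
from h import *
print(workorder.sign_off())"
```

```text
the job is handed in; nothing more can be done
None
```

The plate now rests with its weight on the glued stack, and I have handed the job in at about 19 s of the 61 s allowed. No verdict came back.

**What I did**
1. I pushed the release lever over to its rear stop with the closed fingertips. The force at the end of each step never read above about 9 N.
2. I gripped the crank handle and wound the drum up about 0.06 rad, to roughly 1.26 (limit 1.32). The scene camera then showed the pawl jump clear.
3. I eased the drum back under grip at about 0.2 rad/s, slower near the end. I let go once the load on the handle was gone, and moved the arm away.

**Last checks**
- **Plate:** its top face dropped from 107.7 to 81.3 mm, a fall of 26.4 mm against an expected 26.
- **Crank:** the handle's height puts the drum at about 0, and the handle stayed put when I released it.
- **Lever and pawl:** the knob sits at the release position and the pawl is clear of the wheel.
- **Stack:** its outer edges are at the same pixels. Its visible area shrank from 398 to 261 pixels and its centre shifted about 2 pixels. I put that down to the lowered plate covering part of it.
- **Bystanders:** the knife, glue stick and tin have not moved in the images. I checked the hammer only by eye, because the arm partly covered it in the top view.

The one small disagreement was the handle's distance from the shaft while gripped: it read 94.7 to 96.7 mm against the given 95. That is within the calibration error and the arm's give.

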